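# Tap the jig wedge tight on a phone

## Robot

A 6-joint arm with a two-finger parallel gripper is mounted at the origin on the work surface. World frame = base frame: x ahead of the robot, y to its left, z up, the work surface at z = 0. Lengths are in m, angles in rad, forces in N, time in s.
With the tool pointing down it reaches from about 0.375 to 0.975 m from the base axis. Payload 3.8 kg.
Tool frame: the origin (TCP) lies midway between the tips of the shut fingers; the grasp point (between the pads) lies 19 mm behind it; z points along the fingers, y is the line along which they close (so a half turn about z gives the same grasp; the last joint's range is limited). The gripper opens to 85 mm and grips with 20 to 120 N. Pads are 22 mm wide; open, the fingers measure 114 mm over their backs; the gripper's body (76 mm by 85 mm) begins 54 mm behind the grasp point. The pads swing forward as they close: fully open they stand 13 mm farther back than shut.
Start: joints at [1.209, 0.264, 1.604, -0, 1.274, -0.037], TCP at [0.215, 0.64, 0.209] pointing down, gripper open.
Joint ranges: [-2.63, 2.63], [-0.94, 2.18], [0.31, 2.57], [-1.31, 4.45], [0, 2.66], [-2.55, 2.55]. Speed limits (rad/s): [2.57, 2.57, 3.14, 3.14, 3.14, 3.14].

## Interface

Orientations are given as a rotation vector (axis times angle).
In Python, from workcell import bot gives the robot as it stands.
- The arm moves only by the tool jog_arm, never from a script. Its argument "motion" is a list of rows, each a list of 5 numbers: the opening, from -1 (shut) to 1 (fully open), then the shift along the tool's x, y, z in mm, then the turn about the tool's z in degrees. In form: [[claw, x, y, z, twist], ...]. A call has 1 to 10 rows; each row shifts and turns the commanded pose from where the row before left it, along the tool's axes as they then stand; what a row does not reach is not made up. A row lasts 1/12 s, in which the tool goes at most 41.7 mm and 7.16 degrees, less where a joint would pass 70% of its speed; a pose out of reach is approached as far as the arm can. A call with a gripper value outside its range is refused whole. The fingers move at their own pace and stop on an object; "force" is the grip in N (left out, the last holds). Time passes only in rows, so rows that do not move let the fingers close. It gives the time, the measured TCP pose, the force, the opening and the grip force at its end, in the units of the state.
- bot.read_state(): the state, without advancing time (a new reading comes with each control period).
- bot.read_camera(name): name is "scene" or "top" or "wrist"; returns (picture, depth): 480x640x3 uint8, red, green, blue; 480x640 float32, m along the optical axis (not along the pixel's ray), 0 where there is no reading.
- bot.get_calibration(name): a dict with "vfov" (degrees; the focal length in pixels is half the picture's height over the tangent of half this angle, whatever the lens; pixels are square), "cx", "cy" (the principal point, pixels), "dist" ([k1, k2, p1, p2, k3] as OpenCV has them; the pictures are not rectified), "rvec" (rotation vector, rad) and "tvec" (3), from world to camera coordinates, as OpenCV has them; the wrist camera has in their place "tool_from_camera" (4x4, takes a point from camera to tool coordinates, whose origin is the TCP and whose axes are the flange's). Camera axes: x right, y down, z forward; pixel columns grow to the right and rows downward; lengths in m; the calibration is good to about 2 mm. A picture is of the moment at which its call begins: read the wrist's pose just before it. get_calibration takes no time and is no camera call.
- bot.finish_job(): hands the job in; it is judged then, once.
The state is a dict: "time": time; "q": joint angles; "joint_vel": joint speeds; "joint_torque": joint torques, N m; "tool_pos": TCP position; "tcp_rot": TCP orientation; "wrist_force": force on the tool from outside, world axes, zero at the start; "torque": the same for the moment, N m; "width": opening from 0.0 (shut) to 1.0 (fully open); "grip_force": force on a finger pad.
Only numpy, scipy, OpenCV 4.12 (cv2) and the standard library are available. Lean on these libraries where they do the work, as an engineer would, in place of code of your own. Each camera call takes 0.05 s, during which the arm holds its last target. There are 200 camera calls.

## Task

Take the small hammer from its blue pad and, holding it, drive the orange wedge into the clamping jig with several separate light taps on its thick end, drawing the hammer clear between taps, until the wedge stops advancing and the phone is held tight. Do not hit so hard that the phone is crushed, do not push the wedge with the gripper, leave the other things alone, and finally lay the hammer flat back on its pad and let go.

Things in the scene. Friction and masses are not known exactly. Their poses are not given: they have to be found in the camera images.
- jig: Clamping jig fixed to the bench. Origin at bench level at the slot's mouth, on the inner face of the blue back rail; +x across the slot to jaw and phone, +y the way the wedge is driven, z up. Plate 12 mm thick: x -18 to 147, y 0 to 115, and for x 0 to 147 also y -35 to 0. Back rail: x -18 to 0, y 0 to 95, top z 40. Blue stop rail beyond the phone at x 123, give or take 2.8 (unmeasured).
- wedge: Orange plastic wedge, 90 long, 30 high, 32 thick at the butt, 8 at the tip, 15 degree taper, keyed in the jig's slot: it can only slide along jig y. Origin under the middle of the butt, 12 mm above the bench; +y to the tip (drive direction), z up. Butt starts 52 to 58 mm outside the slot mouth (jig y -58 to -52) and sits tight 42 to 17 mm outside, as the unmeasured stop sets.
- wedge_butt (a point): Middle of the butt face, the face to be struck (32 wide, 30 high), 27 mm above the bench. Axes as the wedge. Feel: about 8 N of steady drag while the jaw closes on the phone; then the push needed climbs by about 2 N per mm. A wedge that no longer moves under 13 to 16 N is tight; over about 20 N, or a blow faster than 60 mm/s, can crush the phone. It stays where it is left.
- phone: Dark phone 72 x 145 x 9 mm, 180 g, lying face up on the jig plate between jaw and stop rail; up to 9 mm of side play before it is clamped. Origin at the centre of its underside, y along its length.
- hammer: Small hammer, 280 g: steel cylindrical head, 26 diameter and 80 long over its two white plastic faces, and a flat-sided wooden handle 18 wide and 26 high, reaching from the head to 155 mm behind the head's axis. Origin under the middle of the head; the handle points to -x, the head's axis is y with a striking face 40 mm to either side, z up. It lies flat, handle and head both touching the pad.
- hammer_grip (a point): Point on the handle's axis 45 mm behind the head's axis, 13 mm above the underside: the place to grip (18 mm wide across hammer y).
- pad: Blue rest pad fixed to the bench, 220 (x) x 120 (y) x 4 mm thick. Origin at the centre of its underside.
- flux: White dropper bottle, 32 diameter, 75 high, upright. Origin at the centre of its underside. To be left alone.
- driver: Red-handled screwdriver lying on the bench, 150 long, handle 26 thick. Origin under its middle, handle to -x. To be left alone.
- tray: Red open parts tray 100 x 70 x 22 mm. Origin at the centre of its underside. To be left alone.
- jaw: Black sliding jaw with a rubber pad facing the phone, y -5 to 65, x about 3 to 44, top z 37. Moves along jig x only, 0.27 mm for each mm that the wedge advances. Its origin lies at the jig's origin before the wedge has moved; axes as the jig.

How it is judged:
By the outcome, as a careful person would: the job done as asked, in the order asked, and still so for the second after the job is handed in, with the robot touching nothing.
It also fails if it takes over 51 s, if anything falls off the work surface, if the arm or the gripper's body presses on something with over 40 N, if the wrist force passes 120 N, or if a joint passes its speed limit or range.

## Working session

There is one attempt and no reset: what is moved stays moved. The work goes in short steps, Python scripts to look and compute and a tool call to move; the robot and the scene stay as the last step left them, time stands still between calls to the robot, and variables do not carry over. Pictures are saved under pics/ and viewed, at most 10 in all, crops included, and the job is handed in when it is done.

Besides the shell and the picture viewer there is one more tool, called after "Emit:" by a JSON object that holds its "method" and its "body". jog_arm: Moves the arm, as the interface text tells. Its arguments: {"type":"object","properties":{"motion":{"type":"array"},"force":{"type":"number"}},"required":["motion"]}

```bash
mkdir -p pics
cat > h.py <<'E'
import numpy as np, cv2
from workcell import bot
def K(c):
    f=240/np.tan(np.radians(c['vfov'])/2); return np.array([[f,0,c['cx']],[0,f,c['cy']],[0,0,1.]])
def cam(name):
    """-> (K, dist, R_wc, origin) camera->world"""
    c=bot.get_calibration(name)
    if 'rvec' in c:
        R=cv2.Rodrigues(np.array(c['rvec'],float))[0]; t=np.array(c['tvec'],float).ravel()
        return K(c),np.array(c['dist'],float),R.T,-R.T@t
    s=bot.read_state(); T=np.array(c['tool_from_camera']); R=cv2.Rodrigues(np.array(s['tcp_rot'],float))[0]
    return K(c),np.array(c['dist'],float),R@T[:3,:3],R@T[:3,3]+np.array(s['tool_pos'])
def rays(cm,px):
    u=cv2.undistortPoints(np.array(px,float).reshape(-1,1,2),cm[0],cm[1]).reshape(-1,2)
    return np.c_[u,np.ones(len(u))]@cm[2].T
def onplane(cm,px,z):
    d=rays(cm,px); return cm[3]+d*((z-cm[3][2])/d[:,2])[:,None]
def shot(name,fn):
    cm=cam(name); im,d=bot.read_camera(name); cv2.imwrite('pics/'+fn+'.png',im[:,:,::-1]); np.save('pics/'+fn+'.npy',d); return cm,im,d
E
python3 - <<'E'
from h import *
for n in ['top','scene']:
    cm,im,d=shot(n,n+'0'); print(n,cm[3],cm[2].tolist(),bot.get_calibration(n)['dist'])
print(bot.read_state())
E
```

```text
top [ 0.51004935 -0.04461573  1.00932053] [[-0.012149064716977298, -0.9994810285602158, 0.029834104221775206], [-0.9999260386251514, 0.01216046730695608, 0.0002007841843420701], [-0.0005634766321060553, -0.029829458310359873, -0.9995548438735093]] [-0.06050127  0.          0.          0.          0.        ]
scene [ 1.19648365 -0.04109246  0.70310584] [[0.04000222308175616, 0.7185458837273014, -0.6943281897828062], [0.9991729410759839, -0.03384078867897622, 0.022544064477216186], [-0.007297668811709401, -0.6946557521536376, -0.719305310719849]] [-0.03617403  0.          0.          0.          0.        ]
{'time': 0.1, 'q': array([ 1.20907565e+00,  2.64712551e-01,  1.60525774e+00, -2.47181837e-05,
        1.27371005e+00, -3.69332362e-02]), 'joint_vel': array([-0.00090761, -0.00230676, -0.00282934, -0.0001867 ,  0.00139368,
        0.00135719]), 'joint_torque': array([-2.76640758e-04, -5.16707397e+01, -3.68590772e+01, -1.28718625e-04,
        6.33947086e-03,  4.63176846e-06]), 'tool_pos': array([0.21517386, 0.63902582, 0.20805221]), 'tcp_rot': array([-0.5078609 , -3.09987413,  0.00322135]), 'wrist_force': array([ 0.85094467, -0.86948847,  0.28852481]), 'torque': array([-0.06244869, -0.02645448, -0.04190226]), 'grip_force': 0.0, 'width': 0.9966606679210694}
```

View pics/top0.png

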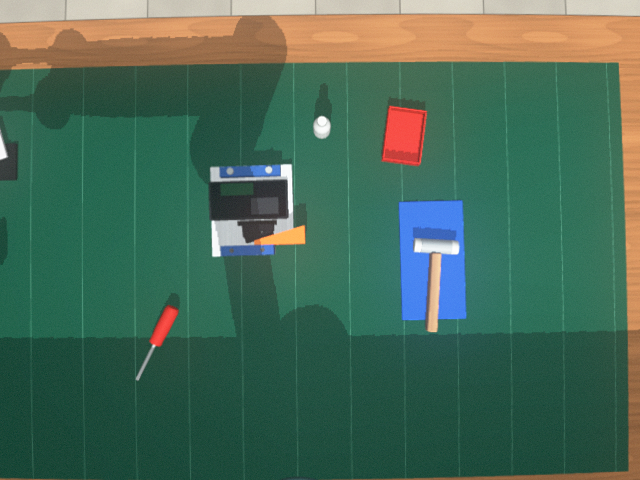

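View pics/scene0.png

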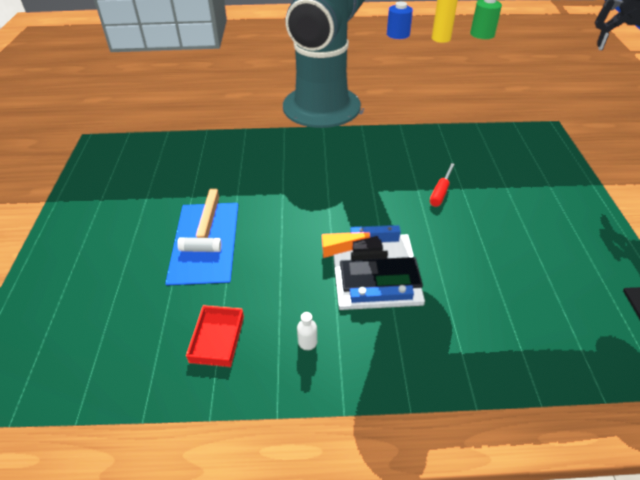

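The top view shows the jig around px (250,210) with the wedge butt at (305,235). The hammer is at (437,245), its handle running down to (433,331), on the pad at (432,260). The hammer's +y face already points toward the wedge.

Run:
```python
from h import *
im=cv2.imread('pics/top0.png'); cm=cam('top'); hsv=cv2.cvtColor(im,cv2.COLOR_BGR2HSV)
def mk(lo,hi,roi):
    m=cv2.inRange(hsv,lo,hi); z=np.zeros_like(m); x0,y0,x1,y1=roi; z[y0:y1,x0:x1]=m[y0:y1,x0:x1]; return z
def big(m):
    cs,_=cv2.findContours(m,cv2.RETR_EXTERNAL,cv2.CHAIN_APPROX_NONE); return max(cs,key=cv2.contourArea).reshape(-1,2)
def rep(n,m,z):
    c=big(m); P=onplane(cm,c,z)[:,:2]*1000; r=cv2.minAreaRect(P.astype(np.float32)); print(n,len(c),c.min(0),c.max(0),'rect',np.round(r[0],1),np.round(r[1],1),round(r[2],2)); return P
rep('pad',mk((105,120,60),(125,255,255),(380,180,490,340)),.004)
w=rep('wedge',mk((8,170,150),(22,255,255),(240,210,320,260)),.042)
print('butt corners',w[w[:,1]<w[:,1].min()+3].round(1).tolist())
rep('handle',mk((5,50,80),(22,200,255),(410,252,460,340)),.030)
rep('head',mk((0,0,150),(180,60,255),(400,225,475,262)),.020)
rep('backrail',mk((100,120,60),(125,255,255),(205,243,300,262)),.040)
rep('stoprail',mk((100,120,60),(125,255,255),(205,160,300,182)),.040)
c=np.vstack([big(mk((0,0,110),(180,60,255),(200,155,300,262)))]); 
cv2.imwrite('pics/z.png',np.hstack([cv2.resize(im[150:270,200:320],None,fx=3.3,fy=3.3,interpolation=2),cv2.resize(im[190:340,390:475],(396,396),interpolation=2)[:396]]))
```

```text
pad 578 [399 200] [465 319] rect [ 504.8 -252.4] [219.9 120.2] 0.78
wedge 16 [255 239] [260 243] rect [541.7  66. ] [8.9 7.1] 89.49
butt corners [[538.1, 63.3], [538.1, 61.5], [539.8, 61.5], [541.6, 63.3], [543.4, 63.3], [545.2, 63.3]]
handle 171 [426 253] [440 331] rect [ 446.5 -247.7] [ 20.4 141.1] 86.46
head 115 [414 238] [458 255] rect [ 527.6 -256.6] [82. 28.] 85.24
backrail 118 [221 245] [273 255] rect [525.5  85.1] [16.5 93.1] 0.85
stoprail 173 [220 164] [279 176] rect [668.1  79.6] [ 20.2 106.5] 1.33
```

View pics/z.png

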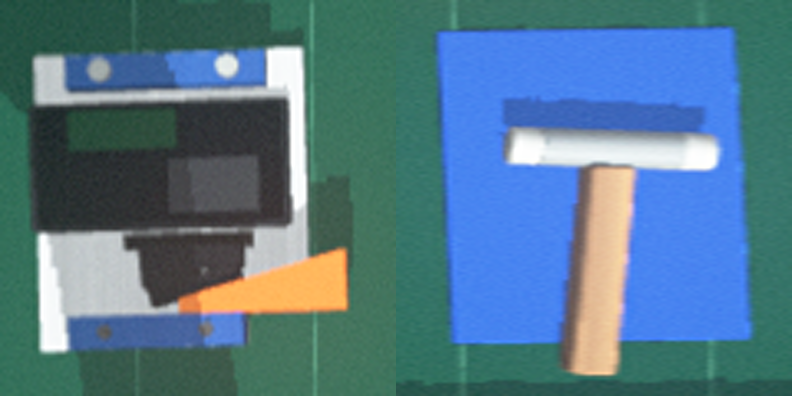

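Top-view zoom: the butt edge is at px x≈305, rows 225–244. The hammer lies 4–5° clockwise on the pad. I'll move above the hammer grip next.

Emit:
{"method": "jog_arm", "body": {"motion": [[1,0,0,0,-7],[1,0,0,0,-7],[1,-34,-22,0,0],[1,-34,-22,0,0],[1,-34,-22,0,0],[1,-34,-22,0,0],[1,-34,-22,0,0],[1,-34,-22,0,0],[1,-34,-22,0,0],[1,-34,-22,0,0]]}}

```text
time: 0.93
tool_pos: [0.4734, 0.4407, 0.2087]
tcp_rot: [-0.126, -3.138, 0.001]
wrist_force: [1.0, 0.3, 0.5]
width: 1.0
grip_force: 0.0
```

Emit:
{"method": "jog_arm", "body": {"motion": [[1,-33,-22,0,0],[1,-32,-22,0,0],[1,0,-36,0,0],[1,0,-36,0,0],[1,0,-36,0,0],[1,0,-36,0,0],[1,0,-36,0,0],[1,0,-36,0,0],[1,0,-36,0,0],[1,0,-36,0,0]]}}

```text
time: 1.77
tool_pos: [0.5097, 0.1046, 0.2088]
tcp_rot: [-0.126, -3.138, 0.0]
wrist_force: [0.3, -1.0, 0.2]
width: 0.999
grip_force: 0.0
```

Emit:
{"method": "jog_arm", "body": {"motion": [[1,0,-36,0,0],[1,0,-36,0,0],[1,0,-36,0,0],[1,0,-36,0,0],[1,0,-36,0,0],[1,0,-36,0,0],[1,0,-36,0,0],[1,0,-36,0,0],[1,0,-36,0,0],[1,0,-30,0,0]]}}

```text
time: 2.6
tool_pos: [0.4811, -0.2488, 0.2088]
tcp_rot: [-0.128, -3.138, 0.0]
wrist_force: [0.2, -0.1, -0.2]
width: 1.001
grip_force: 0.0
```

Run:
```python
from h import *
s=bot.read_state();print(s['time'],s['tool_pos'],cv2.Rodrigues(s['tcp_rot'])[0].round(3).tolist())
cm,im,d=shot('wrist','w1');print(cm[3],cm[2].round(3).tolist())
```

```text
2.6 [ 0.48112028 -0.24880133  0.20884028] [[-0.997, 0.081, -0.001], [0.081, 0.997, -0.0], [0.001, -0.0, -1.0]]
[ 0.41590193 -0.24360535  0.37437246] [[0.081, 0.963, 0.256], [0.997, -0.078, -0.021], [0.0, 0.256, -0.967]]
```

View pics/w1.png

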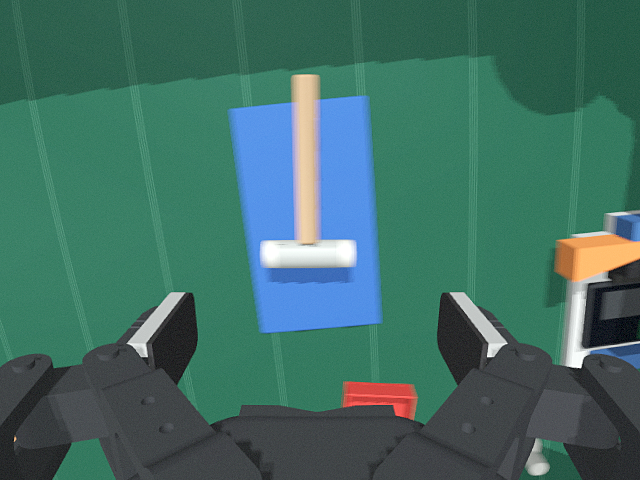

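The wrist view shows the handle from px (305,75) to (308,240), the head around (308,254), and the wedge butt face at (556–575,240–280).

```bash
cat > m.py <<'E'
from h import *
def mask(im,lo,hi,roi):
    m=cv2.inRange(cv2.cvtColor(im,cv2.COLOR_BGR2HSV),lo,hi); z=np.zeros_like(m); x0,y0,x1,y1=roi; z[y0:y1,x0:x1]=m[y0:y1,x0:x1]; return z
def big(m):
    return max(cv2.findContours(m,cv2.RETR_EXTERNAL,cv2.CHAIN_APPROX_NONE)[0],key=cv2.contourArea).reshape(-1,2)
def line(pts,ref,i):  # fit, value of y at x=ref (i=0) or x at y=ref (i=1), slope
    a,b=np.polyfit(pts[:,i]-ref,pts[:,1-i],1); return round(b,2),round(np.degrees(np.arctan(a)),2)
E
python3 - <<'E'
from m import *
cm=cam('wrist');im=cv2.imread('pics/w1.png')
m=mask(im,(5,50,110),(22,200,255),(270,60,350,238))
mid=[[np.nonzero(m[r])[0].mean(),r] for r in range(85,235)]
wd=[np.ptp(onplane(cm,[[np.nonzero(m[r])[0][0],r],[np.nonzero(m[r])[0][-1],r]],.030)[:,1])*1000 for r in (90,150,220)]
print('handle',line(onplane(cm,mid,.030)*1000,483,0),'width',wd)
e=big(m);print('end x',onplane(cm,[[306,e[:,1].min()]],.030))
h=mask(im,(0,0,140),(180,70,255),(250,225,370,285)); c=big(h); P=onplane(cm,c,.017)*1000
r=cv2.minAreaRect(P[:,:2].astype(np.float32));print('head',r, c.min(0),c.max(0))
b=mask(im,(105,120,60),(125,255,255),(220,85,390,340));print('pad',cv2.minAreaRect((onplane(cm,big(b),.004)[:,:2]*1000).astype(np.float32)))
# top image wedge
cm=cam('top');im=cv2.imread('pics/top0.png')
w=mask(im,(5,150,120),(25,255,255),(240,218,320,252));c=big(w);P=onplane(cm,c,.042)*1000
print('wedge',P.min(0),P.max(0)); e=P[P[:,1]<P[:,1].min()+1.9];print(e[:,0].min(),e[:,0].max(),e[:,1].mean())
q=P[(P[:,0]<P[:,0].min()+4)&(P[:,1]>10)&(P[:,1]<45)];print('rail side',line(q,0,1))
E
```

```text
handle (np.float64(-262.74), np.float64(-4.06)) width [np.float64(17.734998345011633), np.float64(11.628256735364218), np.float64(11.250180569668922)]
end x [[ 0.37474399 -0.25434535  0.03      ]]
head ((522.4502563476562, -266.5467224121094), (87.8372573852539, 40.228824615478516), 85.38745880126953) [260 225] [355 267]
pad ((503.66815185546875, -263.0050048828125), (219.828857421875, 120.74956512451172), 0.7322167158126831)
wedge [535.75116847 -17.13991406  42.        ] [569.1844546   72.19758165  42.        ]
537.0984643693588 569.1844546028374 -16.88601928611118
rail side (np.float64(536.26), np.float64(1.5))
```

Run:
```python
from m import *
s=bot.read_state();print(s['time'],s['tool_pos'])
cm,im,d=shot('wrist','w2');im=im[:,:,::-1].copy()
m=mask(im,(3,30,90),(25,220,255),(260,60,360,238))
R=range(90,230);ed=np.array([[np.nonzero(m[r])[0][[0,-1]] for r in R]]).reshape(-1,2)
for k in (0,1): print('edge',line(onplane(cm,np.c_[ed[:,k],R],.030)*1000,483,0))
print('end',onplane(cm,[[306,big(m)[:,1].min()]],.030))
h=mask(im,(0,0,140),(180,70,255),(240,235,380,285)); c=big(h);r=cv2.minAreaRect((onplane(cm,c,.017)[:,:2]*1000).astype(np.float32));print('head',r, c.min(0),c.max(0))
b=mask(im,(105,120,60),(125,255,255),(200,85,390,340));print('pad',cv2.minAreaRect((onplane(cm,big(b),.004)[:,:2]*1000).astype(np.float32)))
w=mask(im,(5,150,120),(25,255,255),(480,200,640,300));print(cv2.approxPolyDP(big(w)[:,None],3,True).reshape(-1,2).tolist())
```

```text
2.65 [ 0.48092731 -0.25356902  0.20896818]
edge (np.float64(-262.02), np.float64(-4.09))
edge (np.float64(-245.81), np.float64(-4.41))
end [[ 0.37474399 -0.25434535  0.03      ]]
head ((527.9080200195312, -257.2368469238281), (83.30018615722656, 30.847423553466797), 85.36891174316406) [273 235] [363 267]
pad ((504.29046630859375, -253.75726318359375), (219.67608642578125, 119.62006378173828), 0.7527769804000854)
[[639, 241], [623, 234], [569, 240], [567, 271], [585, 281], [588, 248]]
```

Emit:
{"method": "jog_arm", "body": {"motion": [[1,0,0,30,0],[1,-2,0,36,0],[1,0,0,36,0],[1,0,0,36,0],[1,0,0,30,0],[1,0,0,18,0],[1,0,0,10,0],[1,0,0,4,0],[1,0,0,0,0],[1,0,0,0,0]]}}

```text
time: 3.53
tool_pos: [0.4852, -0.2471, 0.0105]
tcp_rot: [0.126, 3.137, -0.001]
wrist_force: [0.9, 0.5, 0.2]
width: 0.999
grip_force: 0.0
```

Emit:
{"method": "jog_arm", "body": {"motion": [[-1,0,0,0,0],[-1,0,0,0,0],[-1,0,0,0,0],[-1,0,0,0,0],[-1,0,0,0,0],[-1,0,0,0,0],[-1,0,0,0,0],[-1,0,0,0,0],[-1,0,0,0,0],[-1,0,0,0,0]], "force": 80}}

```text
time: 4.37
tool_pos: [0.484, -0.2467, 0.0092]
tcp_rot: [-0.126, -3.139, -0.0]
wrist_force: [-0.0, 0.5, -0.3]
width: 0.002
grip_force: 0.0
```

Run:
```python
from h import *
s=bot.read_state();print(s['tool_pos'],s['width'],s['grip_force'],s['wrist_force'])
cm,im,d=shot('wrist','w3'); cm,i2,d=shot('scene','s3')
cv2.imwrite('pics/c3.png',np.hstack([im[:,:,::-1],i2[:,:,::-1]])[:, :][:, 0:1280][::1,::1][:480]); 
cv2.imwrite('pics/c3.png',np.hstack([cv2.resize(im[:,:,::-1],(400,300)),cv2.resize(i2[150:330,120:360,::-1],(400,300))]))
```

```text
[ 0.48399227 -0.24670737  0.00921152] 0.0022749065721357573 0.0 [-0.01595161  0.51247778 -0.28386275]
```

View pics/c3.png

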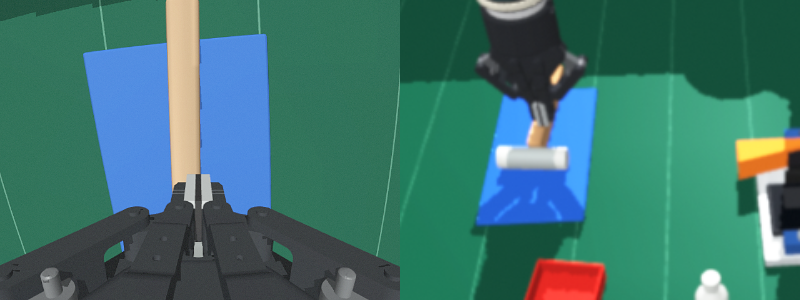

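The fingers shut without gripping anything. The handle is at px ~183 of 400, just left of the fingertips at ~197. I'll check with depth.

Run:
```python
from m import *
cm=cam('wrist');d=np.load('pics/w3.npy')
def P(u,v): r=rays(cm,[[u,v]])[0]; return (cm[3]+r*d[v,u]).round(4)
for p in [(290,200),(290,270),(290,285),(305,300),(315,283),(330,285),(345,310),(300,320),(360,240),(318,390)]: print(p,P(*p))
im=cv2.imread('pics/w3.png')
m=mask(im,(3,30,90),(25,220,255),(240,0,340,290))
R=range(20,260,40);print([[r,*np.nonzero(m[r])[0][[0,-1]]] for r in R])
cm=cam('scene');d=np.load('pics/s3.npy');np.set_printoptions(suppress=True)
for p in [(202,236),(204,233),(206,222),(205,215),(203,210),(200,244)]: print(p,P(*p))
```

```text
(290, 200) [ 0.4442 -0.2533  0.0297]
(290, 270) [ 0.4705 -0.2558  0.0309]
(290, 285) [ 0.4765 -0.2564  0.0309]
(305, 300) [ 0.4722 -0.2496  0.0552]
(315, 283) [ 0.4723 -0.2465  0.0412]
(330, 285) [ 0.4725 -0.2413  0.0435]
(345, 310) [ 0.4774 -0.2371  0.0537]
(300, 320) [ 0.4717 -0.2506  0.0697]
(360, 240) [ 0.4685 -0.2267  0.0048]
(318, 390) [ 0.5247 -0.2496  0.0298]
[[20, np.int64(266), np.int64(318)], [60, np.int64(266), np.int64(318)], [100, np.int64(268), np.int64(318)], [140, np.int64(269), np.int64(318)], [180, np.int64(271), np.int64(319)], [220, np.int64(272), np.int64(319)]]
(202, 236) [ 0.5197 -0.2528  0.0279]
(204, 233) [ 0.5112 -0.2501  0.0275]
(206, 222) [ 0.4968 -0.2452  0.0433]
(205, 215) [ 0.4953 -0.2442  0.0605]
(203, 210) [ 0.4982 -0.2449  0.0763]
(200, 244) [ 0.5386 -0.2547  0.0252]
```

Run:
```python
import cv2
i=cv2.imread('pics/s3.png')[170:260,150:270];j=cv2.imread('pics/w3.png')[240:330,255:375]
cv2.imwrite('pics/c4.png',cv2.hconcat([cv2.resize(i,(400,300),interpolation=2),cv2.resize(j,(400,300),interpolation=2)]))
```

```text
(no output)
```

View pics/c4.png

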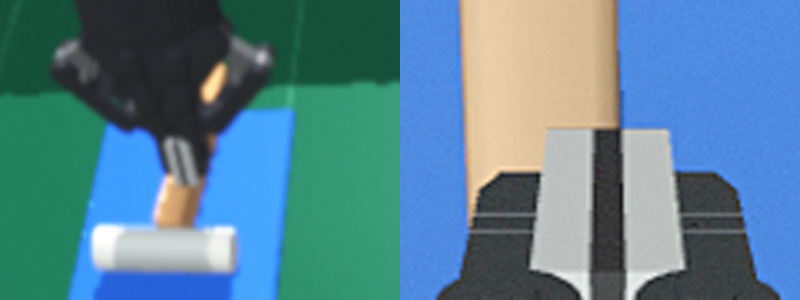

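Depth puts the shut fingertips at z≈38 mm, about 28 mm above the reported TCP. They closed over the handle (top z≈30) without touching it. The handle's midline is also about 6 mm toward −y. I'll open, shift, go 25 mm lower and check.

Emit:
{"method": "jog_arm", "body": {"motion": [[1,0,-3,0,0],[1,0,-3,0,0],[1,0,0,0,0],[1,0,0,0,0],[1,0,0,0,0],[1,0,0,0,0],[1,0,0,5,0],[1,0,0,5,0],[1,0,0,5,0],[1,0,0,0,0]]}}

```text
time: 5.3
tool_pos: [0.4824, -0.252, -0.0073]
tcp_rot: [-0.126, -3.137, -0.002]
wrist_force: [-0.1, 0.3, -0.7]
width: 0.998
grip_force: 0.0
```

Run:
```python
from m import *
s=bot.read_state();print(s['tool_pos'],s['wrist_force'],s['width'])
cm,im,d=shot('wrist','w5');c2,i2,d2=shot('scene','s5')
cv2.imwrite('pics/c5.png',cv2.hconcat([cv2.resize(im[:,:,::-1],(400,300)),cv2.resize(i2[150:270,140:300,::-1],(400,300),interpolation=2)]))
```

```text
[ 0.48235392 -0.25198798 -0.00733493] [-0.13253329  0.29006412 -0.69556355] 0.9978954512744116
```

View pics/c5.png

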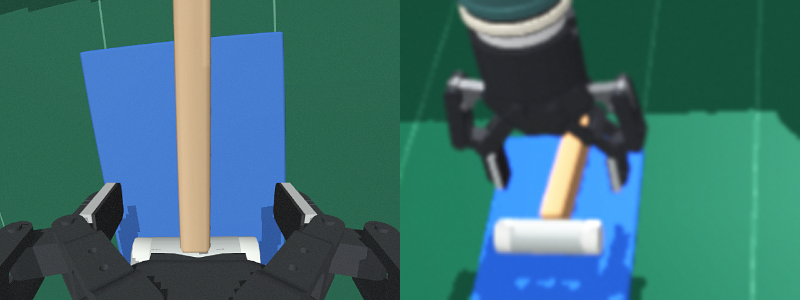

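Handle at px 195 and finger midline at 198, so it is centred, with the handle between the fingers. I'll descend the remaining 10 mm and grip.

Emit:
{"method": "jog_arm", "body": {"motion": [[1,0,-1,5,0],[1,0,0,4,0],[-1,0,0,0,0],[-1,0,0,0,0],[-1,0,0,0,0],[-1,0,0,0,0],[-1,0,0,0,0],[-1,0,0,0,0],[-1,0,0,0,0],[-1,0,0,0,0]], "force": 80}}

```text
time: 6.23
tool_pos: [0.4838, -0.254, -0.0142]
tcp_rot: [0.126, 3.138, -0.001]
wrist_force: [-1.1, -0.3, 3.2]
width: 0.193
grip_force: 80.7
```

Gripped at 16–18 mm width and 80 N. I'll lift, turn to the jig's heading (about +1°) and stand off the butt.

Emit:
{"method": "jog_arm", "body": {"motion": [[-1,0,0,-3,0],[-1,0,0,-7,0],[-1,0,0,-10,0],[-1,0,0,-12,0],[-1,0,0,-10,-1],[-1,0,0,-7,-2],[-1,0,0,-4,-2.4],[-1,-4,4,0,0],[-1,-7,10,0,0],[-1,-8,18,0,0]], "force": 100}}

```text
time: 7.07
tool_pos: [0.5028, -0.2219, 0.0389]
tcp_rot: [-0.017, 3.14, -0.001]
wrist_force: [-0.0, 1.0, -2.9]
width: 0.19
grip_force: 97.8
```

Emit:
{"method": "jog_arm", "body": {"motion": [[-1,-6,20,0,0],[-1,-3,20,0,0],[-1,0,20,0,0],[-1,0,20,0,0],[-1,0,18,0,0],[-1,0,12,0,0],[-1,0,8,0,0],[-1,0,4,0,0],[-1,0,0,0,0],[-1,0,0,0,0]]}}

```text
time: 7.9
tool_pos: [0.5096, -0.0996, 0.0384]
tcp_rot: [-0.022, 3.141, -0.001]
wrist_force: [0.4, -0.1, -4.1]
width: 0.185
grip_force: 97.9
```

```bash
cat > t.py <<'E'
from m import *
import sys
s=bot.read_state();print(s['time'],s['tool_pos'],s['wrist_force'],s['width'])
cm,im,d=shot('top',sys.argv[1]);im=im[:,:,::-1].copy()
def rect(n,lo,hi,roi,z):
    P=onplane(cm,big(mask(im,lo,hi,roi)),z)*1000; r=cv2.minAreaRect(P[:,:2].astype(np.float32));print(n,np.round(r[0],1),np.round(r[1],1),round(r[2],2),'x',P[:,0].min().round(1),P[:,0].max().round(1),'y',P[:,1].min().round(1),P[:,1].max().round(1))
rect('wedge',(5,170,120),(25,255,255),(255,215,320,248),.042)
if len(sys.argv)>2: rect('head',(0,0,140),(180,70,255),(306,200,390,260),float(sys.argv[2]))
c2,i2,d2=shot('scene',sys.argv[1]+'s')
cv2.imwrite('pics/'+sys.argv[1]+'c.png',cv2.hconcat([cv2.resize(im[160:280,200:360],(400,300),interpolation=2),cv2.resize(i2[170:320,230:430,::-1],(400,300),interpolation=2)]))
E
python3 t.py a1 .08
```

```text
7.9 [ 0.50957121 -0.09962543  0.03835346] [ 0.41147733 -0.0736713  -4.11823138] 0.18502741679824736
wedge [542.5  65.1] [10.7  8.9] 89.3 x 538.1 546.9 y 59.7 70.5
head [545.  -44.3] [ 3.3 75.5] 75.28 x 508.5 581.8 y -52.6 -34.7
```

View pics/a1c.png

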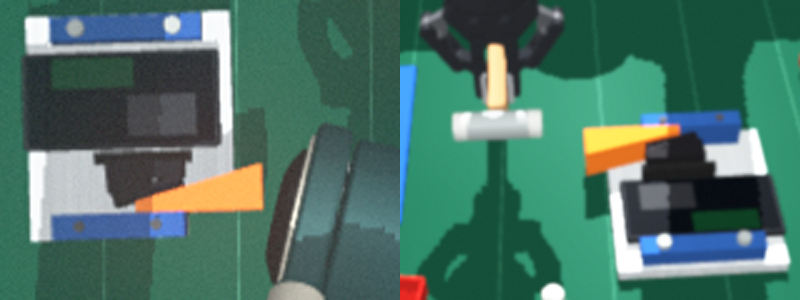

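The hammer is level in the grip, head at about px (497,125) in the right-hand crop, and the butt is at (584,150). I'll measure both from the scene depth.

```bash
cat > sc.py <<'E'
from m import *
import sys
def cloud(fn,lo,hi,roi):
    cm=cam('scene');im=cv2.imread(f'pics/{fn}.png');d=np.load(f'pics/{fn}.npy')
    v,u=np.nonzero(cv2.erode(mask(im,lo,hi,roi),np.ones((2,2))))
    r=rays(cm,np.c_[u,v]);P=(cm[3]+r*d[v,u][:,None])*1000
    return P[d[v,u]>0]
if __name__=='__main__':
    fn=sys.argv[1]
    for n,lo,hi,roi in [('head',(0,0,110),(180,60,255),(200,215,340,245)),('wedge',(5,150,90),(28,255,255),(310,215,380,270)),('handle',(8,60,90),(25,200,255),(270,185,285,222))]:
        P=cloud(fn,lo,hi,roi);print(n,len(P),np.percentile(P,[1,50,99],axis=0).round(1).tolist())
E
python3 sc.py a1s; sed -i 's/(5,170,120),(25,255,255),(255,215,320,248)/(5,150,120),(25,255,255),(240,218,320,252)/' t.py
```

```text
head 595 [[521.6, -138.1, 63.3], [566.7, -98.9, 76.8], [572.4, -60.4, 82.6]]
wedge 608 [[542.1, -17.4, 12.8], [558.1, 11.4, 38.5], [571.2, 66.1, 43.1]]
handle 255 [[460.5, -108.2, 78.6], [506.8, -100.3, 81.3], [540.5, -89.9, 133.4]]
```

Emit:
{"method": "jog_arm", "body": {"motion": [[-1,0,0,5,0],[-1,1,3,8,0],[-1,1,6,10,0],[-1,0,8,9,0],[-1,0,7,6,0],[-1,0,5,3,0],[-1,0,3,0,0],[-1,0,2,0,0],[-1,0,0,0,0],[-1,0,0,0,0]]}}

```text
time: 8.83
tool_pos: [0.5076, -0.0654, -0.0021]
tcp_rot: [-0.022, 3.14, -0.001]
wrist_force: [0.1, -0.3, -2.7]
width: 0.19
grip_force: 97.9
```

Emit:
{"method": "jog_arm", "body": {"motion": [[-1,0,2,0,0],[-1,0,3,0,0],[-1,0,3,0,0],[-1,0,3,0,0]]}}

```text
time: 9.17
tool_pos: [0.5071, -0.0559, -0.0022]
tcp_rot: [-0.022, 3.141, -0.004]
wrist_force: [-0.7, -7.7, -2.0]
width: 0.184
grip_force: 98.2
```

Contact at TCP y≈−56 mm with 7.7 N, which is the drag. Each call now draws back clear and taps again a few mm further.

Emit:
{"method": "jog_arm", "body": {"motion": [[-1,0,-5,0,0],[-1,0,-6,0,0],[-1,0,0,0,0],[-1,0,3,0,0],[-1,0,3,0,0],[-1,0,3,0,0],[-1,0,3,0,0],[-1,0,3,0,0],[-1,0,1,0,0]]}}

```text
time: 9.92
tool_pos: [0.5064, -0.0504, -0.0027]
tcp_rot: [0.023, -3.141, 0.004]
wrist_force: [-1.6, -7.5, -2.4]
width: 0.188
grip_force: 98.3
```

Emit:
{"method": "jog_arm", "body": {"motion": [[-1,0,-5,0,0],[-1,0,-6,0,0],[-1,0,0,0,0],[-1,0,3,0,0],[-1,0,3,0,0],[-1,0,3,0,0],[-1,0,3,0,0],[-1,0,2,0,0],[-1,0,1,0,0]]}}

```text
time: 10.67
tool_pos: [0.5064, -0.0465, -0.0026]
tcp_rot: [0.023, -3.141, 0.004]
wrist_force: [-2.1, -8.0, -3.2]
width: 0.183
grip_force: 98.5
```

```bash
python3 t.py a2; python3 sc.py a2s
```

```text
10.6667 [ 0.50643625 -0.04648075 -0.00263918] [-2.12674901 -7.99785902 -3.24319817] 0.1825511145638674
wedge [542.7  64.4] [14.5 39.1] 15.25 x 536.4 554.0 y 47.1 83.0
head 260 [[516.6, -83.3, 26.5], [555.4, -41.2, 39.1], [562.5, -7.5, 53.6]]
wedge 528 [[541.3, -3.2, 14.1], [558.2, 22.8, 39.5], [571.2, 79.3, 43.0]]Traceback (most recent call last):
  File "sc.py", line 11, in <module>
    P=cloud(fn,lo,hi,roi);print(n,len(P),np.percentile(P,[1,50,99],axis=0).round(1).tolist())
  File "sc.py", line 6, in cloud
    r=rays(cm,np.c_[u,v]);P=(cm[3]+r*d[v,u][:,None])*1000
  File "h.py", line 14, in rays
    u=cv2.undistortPoints(np.array(px,float).reshape(-1,1,2),cm[0],cm[1]).reshape(-1,2)
      ~~~~~~~~~~~~~~~~~~~^^^^^^^^^^^^^^^^^^^^^^^^^^^^^^^^^^^^^^^^^^^^^^^^
cv2.error: OpenCV(4.12.0) /io/opencv/modules/calib3d/src/undistort.dispatch.cpp:347: error: (-215:Assertion failed) CV_IS_MAT(_src) && CV_IS_MAT(_dst) && (_src->rows == 1 || _src->cols == 1) && (_dst->rows == 1 || _dst->cols == 1) && _src->cols + _src->rows - 1 == _dst->rows + _dst->cols - 1 && (CV_MAT_TYPE(_src->type) == CV_32FC2 || CV_MAT_TYPE(_src->type) == CV_64FC2) && (CV_MAT_TYPE(_dst->type) == CV_32FC2 || CV_MAT_TYPE(_dst->type) == CV_64FC2) in function 'cvUndistortPointsInternal'
```

The wedge has advanced about 13 mm and the drag is still 8 N. I'll keep on with 3 mm taps.

Emit:
{"method": "jog_arm", "body": {"motion": [[-1,0,-5,0,0],[-1,0,-6,0,0],[-1,0,0,0,0],[-1,0,3,0,0],[-1,0,3,0,0],[-1,0,3,0,0],[-1,0,3,0,0],[-1,0,2,0,0],[-1,0,0,0,0]]}}

```text
time: 11.52
tool_pos: [0.5064, -0.0431, -0.0027]
tcp_rot: [0.023, -3.141, 0.003]
wrist_force: [-0.5, -5.9, -2.5]
width: 0.189
grip_force: 98.5
```

Emit:
{"method": "jog_arm", "body": {"motion": [[-1,0,-5,0,0],[-1,0,-6,0,0],[-1,0,0,0,0],[-1,0,3,0,0],[-1,0,3,0,0],[-1,0,3,0,0],[-1,0,3,0,0],[-1,0,2,0,0],[-1,0,0,0,0]]}}

```text
time: 12.27
tool_pos: [0.5064, -0.0401, -0.0027]
tcp_rot: [0.023, -3.141, 0.003]
wrist_force: [-1.3, -5.5, -3.0]
width: 0.19
grip_force: 98.6
```

Emit:
{"method": "jog_arm", "body": {"motion": [[-1,0,-5,0,0],[-1,0,-6,0,0],[-1,0,0,0,0],[-1,0,3,0,0],[-1,0,3,0,0],[-1,0,3,0,0],[-1,0,3,0,0],[-1,0,2,0,0]]}}

```text
time: 12.93
tool_pos: [0.5063, -0.0374, -0.0027]
tcp_rot: [0.024, -3.141, 0.004]
wrist_force: [-0.5, -9.2, -2.9]
width: 0.186
grip_force: 98.7
```

Emit:
{"method": "jog_arm", "body": {"motion": [[-1,0,-5,0,0],[-1,0,-6,0,0],[-1,0,0,0,0],[-1,0,3,0,0],[-1,0,3,0,0],[-1,0,3,0,0],[-1,0,3,0,0],[-1,0,2,0,0]]}}

```text
time: 13.6
tool_pos: [0.5063, -0.0344, -0.0027]
tcp_rot: [0.023, -3.141, 0.004]
wrist_force: [-1.2, -7.9, -2.7]
width: 0.188
grip_force: 98.7
```

Emit:
{"method": "jog_arm", "body": {"motion": [[-1,0,-5,0,0],[-1,0,-6,0,0],[-1,0,0,0,0],[-1,0,3,0,0],[-1,0,3,0,0],[-1,0,3,0,0],[-1,0,3,0,0],[-1,0,2,0,0]]}}

```text
time: 14.27
tool_pos: [0.5062, -0.0314, -0.0026]
tcp_rot: [0.023, -3.141, 0.004]
wrist_force: [-1.4, -9.1, -2.6]
width: 0.187
grip_force: 98.8
```

Emit:
{"method": "jog_arm", "body": {"motion": [[-1,0,-5,0,0],[-1,0,-6,0,0],[-1,0,0,0,0],[-1,0,3,0,0],[-1,0,3,0,0],[-1,0,3,0,0],[-1,0,2,0,0],[-1,0,2,0,0]]}}

```text
time: 14.93
tool_pos: [0.5062, -0.0295, -0.0027]
tcp_rot: [0.024, -3.141, 0.004]
wrist_force: [-1.3, -9.1, -3.0]
width: 0.188
grip_force: 98.8
```

```bash
python3 t.py a3; python3 sc.py a3s 2>/dev/null
```

```text
14.9333 [ 0.50619972 -0.02946724 -0.00267033] [-1.30440808 -9.12354244 -2.96328554] 0.18790986312975874
wedge [541.7  86. ] [10.4 24.7] 25.87 x 536.6 549.0 y 75.7 97.2
head 272 [[517.4, -67.5, 25.8], [555.8, -27.9, 39.3], [563.1, 9.5, 54.0]]
wedge 432 [[542.0, 14.1, 16.0], [555.6, 35.6, 39.6], [570.2, 88.2, 43.5]]
```

Emit:
{"method": "jog_arm", "body": {"motion": [[-1,0,-5,0,0],[-1,0,-6,0,0],[-1,0,0,0,0],[-1,0,3,0,0],[-1,0,3,0,0],[-1,0,3,0,0],[-1,0,2,0,0],[-1,0,2,0,0]]}}

```text
time: 15.7
tool_pos: [0.5062, -0.0274, -0.0026]
tcp_rot: [0.024, -3.141, 0.004]
wrist_force: [-1.8, -9.5, -3.1]
width: 0.188
grip_force: 98.8
```

Emit:
{"method": "jog_arm", "body": {"motion": [[-1,0,-5,0,0],[-1,0,-6,0,0],[-1,0,0,0,0],[-1,0,3,0,0],[-1,0,3,0,0],[-1,0,3,0,0],[-1,0,2,0,0],[-1,0,2,0,0]]}}

```text
time: 16.37
tool_pos: [0.5062, -0.0255, -0.0027]
tcp_rot: [0.024, -3.141, 0.004]
wrist_force: [-1.1, -8.5, -2.7]
width: 0.19
grip_force: 98.8
```

Emit:
{"method": "jog_arm", "body": {"motion": [[-1,0,-5,0,0],[-1,0,-6,0,0],[-1,0,0,0,0],[-1,0,3,0,0],[-1,0,3,0,0],[-1,0,3,0,0],[-1,0,2,0,0],[-1,0,2,0,0]]}}

```text
time: 17.03
tool_pos: [0.5061, -0.0238, -0.0026]
tcp_rot: [0.024, -3.141, 0.005]
wrist_force: [-0.9, -12.1, -2.4]
width: 0.186
grip_force: 98.8
```

Emit:
{"method": "jog_arm", "body": {"motion": [[-1,0,-5,0,0],[-1,0,-6,0,0],[-1,0,0,0,0],[-1,0,3,0,0],[-1,0,3,0,0],[-1,0,3,0,0],[-1,0,2,0,0],[-1,0,1,0,0],[-1,0,1,0,0]]}}

```text
time: 17.78
tool_pos: [0.5061, -0.0225, -0.0026]
tcp_rot: [0.024, -3.141, 0.006]
wrist_force: [-0.8, -14.2, -1.8]
width: 0.187
grip_force: 98.9
```

The force is climbing (12 → 14 N). I'll tap again with a small increment to see whether the wedge still moves.

Emit:
{"method": "jog_arm", "body": {"motion": [[-1,0,-5,0,0],[-1,0,-6,0,0],[-1,0,0,0,0],[-1,0,3,0,0],[-1,0,3,0,0],[-1,0,3,0,0],[-1,0,1,0,0],[-1,0,1,0,0],[-1,0,0.5,0,0]]}}

```text
time: 18.53
tool_pos: [0.506, -0.0221, -0.0026]
tcp_rot: [0.024, -3.141, 0.007]
wrist_force: [-1.4, -14.0, -2.6]
width: 0.19
grip_force: 99.0
```

```bash
python3 t.py a4; python3 sc.py a4s 2>/dev/null
```

```text
18.5333 [ 0.50604007 -0.02211479 -0.00260421] [ -1.40691584 -13.99444642  -2.56313899] 0.19009818512785456
wedge [541.1  93.7] [7.1 8.9] 89.31 x 536.7 545.6 y 90.0 97.2
head 266 [[517.0, -59.9, 25.5], [555.8, -22.3, 39.3], [563.3, 11.7, 52.9]]
wedge 388 [[542.1, 20.5, 15.7], [555.4, 41.4, 39.7], [570.7, 88.4, 43.0]]
```

Emit:
{"method": "jog_arm", "body": {"motion": [[-1,0,-5,0,0],[-1,0,-6,0,0],[-1,0,0,0,0],[-1,0,3,0,0],[-1,0,3,0,0],[-1,0,3,0,0],[-1,0,1,0,0],[-1,0,1,0,0],[-1,0,0.6,0,0]]}}

```text
time: 19.38
tool_pos: [0.506, -0.0216, -0.0026]
tcp_rot: [0.024, -3.141, 0.007]
wrist_force: [-2.0, -14.7, -1.1]
width: 0.183
grip_force: 99.1
```

Emit:
{"method": "jog_arm", "body": {"motion": [[-1,0,-5,0,0],[-1,0,-6,0,0],[-1,0,0,0,0],[-1,0,3,0,0],[-1,0,3,0,0],[-1,0,3,0,0],[-1,0,1,0,0],[-1,0,1,0,0],[-1,0,0.2,0,0]]}}

```text
time: 20.13
tool_pos: [0.506, -0.0214, -0.0026]
tcp_rot: [0.024, -3.141, 0.007]
wrist_force: [-1.6, -13.5, -2.3]
width: 0.185
grip_force: 99.2
```

Emit:
{"method": "jog_arm", "body": {"motion": [[-1,0,-5,0,0],[-1,0,-6,0,0],[-1,0,0,0,0],[-1,0,3,0,0],[-1,0,3,0,0],[-1,0,3,0,0],[-1,0,1,0,0],[-1,0,1,0,0],[-1,0,0.6,0,0]]}}

```text
time: 20.88
tool_pos: [0.506, -0.021, -0.0026]
tcp_rot: [0.024, -3.141, 0.008]
wrist_force: [-1.8, -15.8, -1.7]
width: 0.187
grip_force: 99.2
```

Emit:
{"method": "jog_arm", "body": {"motion": [[-1,0,0.2,0,0],[-1,0,0,0,0]]}}

```text
time: 21.05
tool_pos: [0.5059, -0.021, -0.0026]
tcp_rot: [0.024, -3.141, 0.008]
wrist_force: [-1.6, -15.0, -2.2]
width: 0.192
grip_force: 99.2
```

Held at 15 N, the wedge no longer moves, so it is tight. I'll withdraw and carry the hammer back to the pad.

Emit:
{"method": "jog_arm", "body": {"motion": [[-1,0,-5,0,0],[-1,0,-10,0,0],[-1,0,-15,-3,0],[-1,0,-18,-8,0],[-1,2,-18,-10,0],[-1,2,-18,-8,0],[-1,2,-18,-4,0],[-1,2,-18,0,0],[-1,1,-18,0,0],[-1,0,-18,0,0]]}}

```text
time: 21.88
tool_pos: [0.4991, -0.175, 0.0304]
tcp_rot: [-0.022, 3.141, 0.001]
wrist_force: [0.7, 0.3, -2.9]
width: 0.185
grip_force: 99.0
```

Emit:
{"method": "jog_arm", "body": {"motion": [[-1,0,-18,0,0],[-1,0,-18,0,0],[-1,0,-18,0,0],[-1,0,-12,0,0],[-1,0,-8,0,0],[-1,0,-2,0,0],[-1,0,0,0,0],[-1,0,0,0,0]]}}

```text
time: 22.55
tool_pos: [0.5002, -0.2497, 0.03]
tcp_rot: [0.022, -3.141, -0.001]
wrist_force: [-0.3, 0.3, -4.3]
width: 0.19
grip_force: 99.0
```

```bash
python3 t.py a5
python3 - <<'E'
from sc import *
for n,lo,hi,roi in [('head',(0,0,110),(180,60,255),(130,200,260,260)),('wedge',(5,150,90),(28,255,255),(310,215,380,270))]:
    P=cloud('a5s',lo,hi,roi);print(n,len(P),np.percentile(P,[1,50,99],axis=0).round(1).tolist())
c=cv2.imread('pics/a5s.png');t=cv2.imread('pics/a5.png')
cv2.imwrite('pics/a5c.png',cv2.hconcat([cv2.resize(c[150:300,130:330],(400,300),interpolation=2),cv2.resize(t[150:270,190:350],(400,300),interpolation=2)]))
E
```

```text
22.55 [ 0.50017455 -0.24965313  0.03003686] [-0.2745077   0.29734143 -4.2681218 ] 0.1899550532756755
wedge [544.6  58. ] [29. 80.] 10.61 x 535.8 566.1 y 20.3 97.2
head 552 [[510.7, -286.1, 57.9], [556.1, -247.1, 69.3], [562.9, -209.0, 84.3]]
wedge 417 [[541.2, 19.6, 15.6], [555.7, 41.5, 39.7], [570.9, 88.3, 42.7]]
```

View pics/a5c.png

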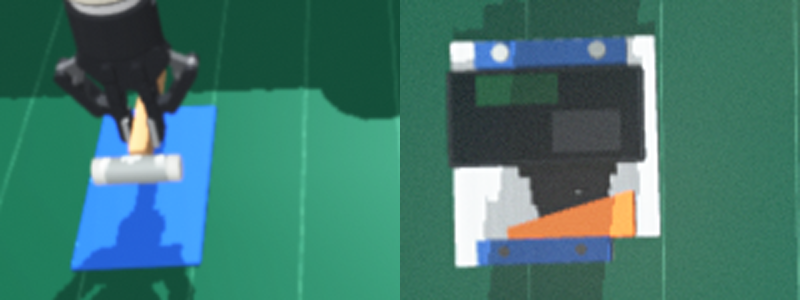

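The phone is against the jaw and the stop rail. The wedge butt is at (634,215) in the right-hand crop, 37 mm in from where it started. The hammer is level over the pad, so I'll lower it.

Emit:
{"method": "jog_arm", "body": {"motion": [[-1,0,-2,6,0],[-1,0,-2,10,0],[-1,0,0,10,0],[-1,0,0,8,0],[-1,0,0,5,0],[-1,0,0,2,0],[-1,0,0,1,0],[-1,0,0,1,0],[-1,0,0,0.5,0],[-1,0,0,0,0]]}}

```text
time: 23.48
tool_pos: [0.5008, -0.2546, -0.0129]
tcp_rot: [-0.022, 3.141, -0.001]
wrist_force: [0.4, -1.0, -3.3]
width: 0.19
grip_force: 99.1
```

Emit:
{"method": "jog_arm", "body": {"motion": [[-1,0,0,0.6,0],[-1,0,0,0.6,0],[-1,0,0,0,0],[-1,0,0,0,0]]}}

```text
time: 23.82
tool_pos: [0.5008, -0.2546, -0.0141]
tcp_rot: [-0.022, 3.141, -0.001]
wrist_force: [-0.1, 0.8, -1.8]
width: 0.189
grip_force: 99.3
```

Emit:
{"method": "jog_arm", "body": {"motion": [[-1,0,0,0.6,0],[-1,0,0,0,0],[-1,0,0,0,0]]}}

```text
time: 24.07
tool_pos: [0.5008, -0.2546, -0.0142]
tcp_rot: [-0.022, 3.141, -0.0]
wrist_force: [-2.2, 2.0, 5.7]
width: 0.191
grip_force: 100.1
```

Emit:
{"method": "jog_arm", "body": {"motion": [[0.2,0,0,0,0],[0.5,0,0,0,0],[1,0,0,0,0],[1,0,0,0,0],[1,0,0,0,0],[1,0,0,0,0],[1,0,0,0,0],[1,0,0,0,0],[1,0,0,0,0],[1,0,0,0,0]]}}

```text
time: 24.9
tool_pos: [0.5005, -0.2544, -0.015]
tcp_rot: [0.022, -3.141, -0.0]
wrist_force: [-0.8, -0.5, 0.0]
width: 1.0
grip_force: 0.0
```

Emit:
{"method": "jog_arm", "body": {"motion": [[1,0,0,-5,0],[1,0,0,-15,0],[1,0,0,-25,0],[1,0,0,-30,0],[1,0,0,-30,0],[1,0,0,-30,0],[1,0,0,-20,0],[1,0,0,-10,0],[1,0,0,0,0],[1,0,0,0,0]]}}

```text
time: 25.73
tool_pos: [0.5004, -0.2544, 0.1499]
tcp_rot: [-0.022, 3.141, -0.0]
wrist_force: [0.7, -0.3, 0.6]
width: 0.999
grip_force: 0.0
```

Run:
```python
from h import *
cm,im,d=shot('wrist','f1');c2,i2,d2=shot('scene','f1s');c=np.load('pics/f1.npy')
cv2.imwrite('pics/f1c.png',cv2.hconcat([cv2.resize(im[:,:,::-1],(400,300)),cv2.resize(i2[:,:,::-1],(400,300))]))
for u,v in [(305,100),(305,150),(305,200),(305,220)]: print((cm[3]+rays(cm,[[u,v]])[0]*d[v,u]).round(4))
```

```text
[ 0.4186 -0.2635  0.0298]
[ 0.4519 -0.2632  0.03  ]
[ 0.4869 -0.2629  0.0301]
[ 0.5015 -0.2628  0.0302]
```

View pics/f1c.png

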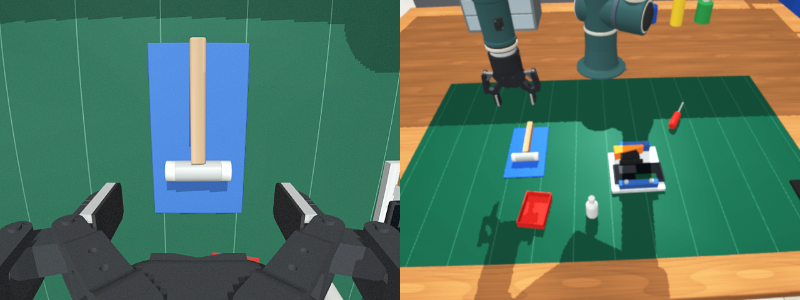

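The hammer lies flat on its pad with the handle top at z=30 mm. The gripper is clear and nothing else has moved, so I'll hand in.

```bash
python3 -c "
from workcell import bot
print(bot.finish_job())"
```

```text
the job is handed in; nothing more can be done
None
```

The job is handed in at about 26 s: the wedge was driven about 37 mm by separate light hammer taps until it held at about 15 N with the phone clamped, and the hammer lies flat and released on its pad.

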